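# Pack the instrument boxes in the carrying frame

### The arm

A 6-joint arm with a two-finger parallel gripper is mounted at the origin on a cart in front of the work surface, level with it; the furniture and walls round the work are solid. World frame = base frame: x ahead of the robot, y to its left, z up, the work surface at z = 0. Lengths are in m, angles in rad, forces in N, time in s.
With the tool pointing down it reaches from about 0.375 to 0.9 m from the base axis. Payload 3.1 kg.
Tool frame: the origin (TCP) lies at the centre of the arm's flange, where the gripper is bolted on; the fingertips stand 173 mm ahead of it and the grasp point (between the pads) lies 155 mm ahead of it (tip_extent is the distance from the TCP to the fingertips, in m); z points along the fingers, y is the direction in which the jaws open and shut (so a half turn about z gives the same grasp; the last joint's range is limited). The gripper opens to 85 mm and grips with 20 to 120 N. Pads are 22 mm wide; open, the fingers measure 114 mm over their backs; the gripper's body (76 mm by 85 mm) begins 54 mm behind the grasp point. The pads swing forward as they close: fully open they stand 13 mm farther back than shut.
Start: joints at [-1.482, 0.527, 1.433, -0, 1.181, -0.178], TCP at [0.165, -0.603, 0.405] pointing down, gripper open.
Joint ranges: [-3.08, 3.08], [-0.75, 2.2], [0.22, 2.44], [-1.43, 4.57], [0, 2.65], [-2.85, 2.85]. Speed limits (rad/s): [2.79, 2.79, 3.14, 3.14, 3.14, 3.14].

### API

Orientations are given as a unit quaternion [x, y, z, w].
In Python, from station import sense, snapshot, sign_off, tip_extent gives the robot as it stands. The module is installed in compiled form; this text tells all that it offers.
- The arm moves only by the tool servo_tool, never from a script. Its argument "rows" is a list of rows, each a list of 3 entries, a list of its own where there are three numbers: the shift along the tool's x, y, z in mm, then the turn about the tool's z in degrees, then the opening, from -1 (shut) to 1 (fully open), so that 0 is half open. A call has 1 to 8 rows; each row is the pose to reach, as a shift and turn from the pose measured when the call began, along the tool's axes at that moment; what a row does not reach only later rows make up. A row lasts 1/10 s, in which the tool goes at most 50 mm and 8.59 degrees, less where a joint would pass 70% of its speed; a pose out of reach is approached as far as the arm can. A call with a gripper value outside its range is refused whole. The fingers move at their own pace and stop on an object; "force" is the grip in N (left out, the last holds). Time passes only in rows, so rows that repeat a pose let the fingers close. It gives the time, the measured TCP pose, the force and the opening at its end, in the units of the state.
- sense(): the state, without advancing time (a new reading comes with each control period).
- snapshot(name): name is "scene" or "top" or "wrist"; returns a dict with "image" (480x640x3 uint8, blue, green, red), "z_map" (480x640 float32, m along the optical axis (not along the pixel's ray), 0 where there is no reading), "vertical_fov" (degrees; the focal length in pixels is half the picture's height over the tangent of half this angle, whatever the lens; pixels are square), "cx", "cy" (the principal point, pixels), "k1" (the pictures are not rectified: a ray, as slopes to the right and down, at radius r is drawn at 1 + k1 r^2 times it, then the intrinsics apply), "cam_to_world" (4x4, takes a point from camera to world coordinates). Camera axes: x right, y down, z forward; pixel columns grow to the right and rows downward; lengths in m; the calibration is good to about 2 mm. A picture is of the moment at which its call begins.
- sign_off(): hands the job in, once; it reports no verdict.
The state is a dict: "t": time; "q": joint angles; "qd": joint speeds; "tau": joint torques, N m; "tcp_pos": TCP position; "tool_rot": TCP orientation; "force": force on the tool from outside, world axes, zero at the start; "ft_torque": the same for the moment, N m; "finger_gap": opening from 0.0 (shut) to 1.0 (fully open).
Only numpy, scipy, OpenCV 4.12 (cv2) and the standard library are available. Lean on these libraries where they do the work, as an engineer would, in place of code of your own. Each camera call takes 0.05 s, during which the arm holds its last target. There are 200 camera calls.

### The job

Pack the three wooden instrument boxes that lie to the right of the blue carrying frame for the trip to the calibration room: stack them squarely, one on top of another, on the deck of the frame, the two closed boxes below and the micrometer's box, its lid shut with the micrometer inside, on top. Then swing the frame's steel bail up over the column until it stands fully upright against its stop, so that it keeps the lids shut. Keep the boxes level throughout, and leave the caliper, the yellow screwdriver and the two steel blocks where they are.

Things in the scene. Friction and masses are not known exactly. Their poses are not given: they have to be found in the camera images.
- box_a_centre (a point): First closed dark-brown wooden instrument box, 62 (its x) x 150 (its y) x 42 mm high, about 0.4 kg, a small brass hook standing out 10 mm from the middle of one long side (its -x side); lid does not open, top and underside flat. The point is the centre of the box, half-way up; z axis up, y axis along its length.
- box_b_centre (a point): Second box, identical to the first: closed dark-brown wooden instrument box, 62 (its x) x 150 (its y) x 42 mm high, about 0.4 kg, a small brass hook standing out 10 mm from the middle of one long side (its -x side); lid does not open, top and underside flat. The point is the centre of the box, half-way up; z axis up, y axis along its length.
- mic_box_centre (a point): The micrometer's box, which starts with its lid standing open: the same dark-brown wooden box, 62 (its x) x 150 (its y) x 42 mm high when shut, about 0.6 kg with the micrometer. The point is the centre of the shut box, 21 mm above its underside; y axis along its length; the x axis points from the front with the brass hook to the back with the hinge. The lower part is 26 mm high, the lid is a shallow tray 15 mm deep.
- mic_box_lid (a joint): Lid of the micrometer's box, rad: 0 shut, 1.83 fully open (leaning back a little past upright). It hinges about the back top edge of the lower part, a line along y that lies 32 mm to +x of the box's centre and 6 mm above it. It turns lightly (under 1 N at its edge) and stays where it is left above about 0.7 rad; below that it falls shut, or can be pressed down.
- micrometer_centre (a point): Micrometer, 118 (its y) x 38 x 13 mm, lying flat in the micrometer's box on the felt floor 4 mm above the underside; point at its centre, about half-way up.
- carrier_deck (a point): Centre of the top face of the deck of the blue carrying frame, 8 mm above the bench. The frame stands firm on the bench. Deck 82 (x) x 170 (y) mm; a box lies on it with its length along y. Four corner angles, standing 12 mm above the deck and flared outwards, leave 70 x 158 mm between them at the deck; the long sides are free between the corners (100 mm). z axis up, x axis towards the side where the bail lies.
- bail_hinge (a point): Middle of the bail's hinge axis, which runs along the frame's y, 16 mm above the deck, over the deck's centre.
- bail (a joint): Swing of the bail, rad: 0 laid back towards the frame's +x, 12 degrees above level; it grows as the bail rises; 1.361 (the stop) is upright over the deck. The hinge is stiff: the bail stays where it is left and takes about 3 to 5 N at the grip to swing.
- bail_grip (a point): Centre of the bail's black rubber grip, a round bar 15 mm thick and 70 mm long along the frame's y, 165.5 mm from the hinge axis. 45 mm nearer to the hinge runs a steel strap 16 mm wide, which passes 4 mm clear over the edges of the topmost of three well-stacked boxes; its two side arms stand 174 mm apart inside.
- caliper_centre (a point): Steel vernier caliper, 71 x 200 x 14 mm, lying in front of the frame; leave alone. Point at its centre.
- driver_yellow_centre (a point): Screwdriver with yellow handle, 205 mm long, lying in front of the boxes; leave alone. Point at its centre.
- block_123_centre (a point): Drilled steel setting block, 50 x 75 x 25 mm, behind the boxes; leave alone. Point at its centre.
- vee_block_centre (a point): Steel V-block, 55 x 44 x 34 mm, behind the boxes; leave alone. Point at its centre.

How it is judged:
On the way, in this order (a step that is already met when the one before it is completed fails the run):
1. one closed box lies squarely on the deck of the frame (((z of box_a_centre in the frame of carrier_deck between 0.015 and 0.027 m and horizontal distance between box_a_centre and carrier_deck below 0.01 m and angle between the y axis of box_a_centre and the y axis of carrier_deck, either way round below 0.09 rad and angle between box_a_centre's own z axis and vertical below 0.06 rad) or (z of box_b_centre in the frame of carrier_deck between 0.015 and 0.027 m and horizontal distance between box_b_centre and carrier_deck below 0.01 m and angle between the y axis of box_b_centre and the y axis of carrier_deck, either way round below 0.09 rad and angle between box_b_centre's own z axis and vertical below 0.06 rad))), for 0.2 s.
2. the other closed box lies squarely on the first (((z of box_a_centre in the frame of carrier_deck between 0.015 and 0.027 m and horizontal distance between each of box_a_centre, box_b_centre and carrier_deck below 0.01 m and angle between the y axis of each of box_a_centre, box_b_centre and the y axis of carrier_deck, either way round below 0.09 rad and angle between each of box_a_centre, box_b_centre's own z axis and vertical below 0.06 rad and z of box_b_centre in the frame of carrier_deck between 0.057 and 0.069 m) or (z of box_b_centre in the frame of carrier_deck between 0.015 and 0.027 m and horizontal distance between each of box_b_centre, box_a_centre and carrier_deck below 0.01 m and angle between the y axis of each of box_b_centre, box_a_centre and the y axis of carrier_deck, either way round below 0.09 rad and angle between each of box_b_centre, box_a_centre's own z axis and vertical below 0.06 rad and z of box_a_centre in the frame of carrier_deck between 0.057 and 0.069 m))), for 0.2 s.
3. the micrometer's box, lid shut and micrometer inside, lies squarely on top (((z of box_a_centre in the frame of carrier_deck between 0.015 and 0.027 m and horizontal distance between each of box_a_centre, box_b_centre and carrier_deck below 0.01 m and angle between the y axis of each of box_a_centre, box_b_centre and the y axis of carrier_deck, either way round below 0.09 rad and angle between each of box_a_centre, box_b_centre's own z axis and vertical below 0.06 rad and z of box_b_centre in the frame of carrier_deck between 0.057 and 0.069 m) or (z of box_b_centre in the frame of carrier_deck between 0.015 and 0.027 m and horizontal distance between each of box_b_centre, box_a_centre and carrier_deck below 0.01 m and angle between the y axis of each of box_b_centre, box_a_centre and the y axis of carrier_deck, either way round below 0.09 rad and angle between each of box_b_centre, box_a_centre's own z axis and vertical below 0.06 rad and z of box_a_centre in the frame of carrier_deck between 0.057 and 0.069 m)) and z of mic_box_centre in the frame of carrier_deck between 0.099 and 0.111 m and horizontal distance between mic_box_centre and carrier_deck below 0.01 m and angle between the y axis of mic_box_centre and the y axis of carrier_deck, either way round below 0.09 rad and angle between mic_box_centre's own z axis and vertical below 0.06 rad and x of micrometer_centre in the frame of mic_box_centre between -0.02 and 0.02 m and y of micrometer_centre in the frame of mic_box_centre between -0.03 and 0.03 m and z of micrometer_centre in the frame of mic_box_centre between -0.022 and 0.012 m and value of joint mic_box_lid below 0.06 rad), for 0.2 s.
4. the bail stands upright over the column (value of joint bail above 1.28 rad), for 0.2 s.
At the end, for the whole second after the job is handed in: Squarely on the deck, fully seated (height 6 mm): both closed boxes in either order, then the micrometer's box with lid shut (0.06 rad) and micrometer inside; centres within 10 mm of the deck's, lengths within 0.09 rad, level within 0.06 rad; bail upright (over 1.28 rad), at rest (all of step 3 and value of joint bail above 1.28 rad and velocity of joint bail between -0.05 and 0.05 rad/s); the robot touches nothing.
It fails at once if a box is tipped by more than about 30 degrees (angle between any of box_a_centre, box_b_centre, mic_box_centre's own z axis and vertical above 0.52 rad).
It fails at once if the caliper, the yellow screwdriver or one of the steel blocks is moved by more than 25 mm (distance of any of caliper_centre, driver_yellow_centre, block_123_centre, vee_block_centre from where it was at the start of the episode above 0.025 m).
It also fails if it takes over 72 s, if anything falls off the work surface, if the arm or the gripper's body presses on something with over 40 N, if the wrist force passes 120 N, or if a joint passes its speed limit or range.

## Working session

There is one attempt and no reset: what is moved stays moved. The work goes in short steps, Python scripts to look and compute and a tool call to move; the robot and the scene stay as the last step left them, time stands still between calls to the robot, and variables do not carry over. Pictures are saved under pics/ and viewed, about 8 in all and at most 12, crops included, and the job is handed in when it is done.

Besides the shell and the picture viewer there is one more tool, called after ">>>" as name(argument=value, ...) on one line, values as JSON. servo_tool: Moves the arm, as the interface text tells. Its arguments: {"type":"object","properties":{"rows":{"type":"array"},"force":{"type":"number"}},"required":["rows"]}

```bash
mkdir -p pics; cat > h.py <<'E'
import numpy as np, cv2
from station import sense, snapshot, sign_off, tip_extent
from scipy.spatial.transform import Rotation as R
def K(s):
    f=240/np.tan(np.radians(s['vertical_fov'])/2); return np.array([[f,0,s['cx']],[0,f,s['cy']],[0,0,1.]])
def rays(s,uv):
    uv=np.asarray(uv,float).reshape(-1,2); k=K(s); d=(uv-k[:2,2])/k[0,0]; r=d.copy()
    for _ in range(20): r=d/(1+s['k1']*(r**2).sum(1,keepdims=True))
    return np.c_[r,np.ones(len(r))]
def plane(s,uv,z):
    T=s['cam_to_world']; D=rays(s,uv)@T[:3,:3].T; o=T[:3,3]; return o+D*((z-o[2])/D[:,2])[:,None]
def cloud(s):
    v,u=np.mgrid[:480,:640]; D=rays(s,np.c_[u.ravel(),v.ravel()])*s['z_map'].reshape(-1,1)
    T=s['cam_to_world']; return (D@T[:3,:3].T+T[:3,3]).reshape(480,640,3)
E
python3 - <<'E'
from h import *
a=sense(); print({k:np.round(v,3) for k,v in a.items()},tip_extent)
import pickle
for n in ('scene','top'):
    s=snapshot(n); cv2.imwrite(f'pics/{n}0.png',s['image']); pickle.dump(s,open(n+'.pkl','wb')); print(n,s['vertical_fov'],s['k1'],np.round(s['cam_to_world'],3).tolist())
E
```

```text
{'t': np.float64(0.0), 'q': array([-1.482,  0.528,  1.434, -0.   ,  1.181, -0.178]), 'qd': array([ 0.001, -0.001,  0.   , -0.001, -0.001,  0.   ]), 'tau': array([-1.0000e-03, -4.4235e+01, -1.7802e+01, -0.0000e+00,  8.0000e-03,
        0.0000e+00]), 'tcp_pos': array([ 0.165, -0.603,  0.404]), 'tool_rot': array([ 0.991,  0.133,  0.   , -0.001]), 'force': array([ 0.409, -0.333, -0.216]), 'ft_torque': array([ 0.021,  0.08 , -0.038]), 'finger_gap': np.float64(1.001)} 0.1734
scene 42.93265565796271 -0.20642497740778495 [[-0.689, -0.562, 0.458, -0.086], [-0.725, 0.544, -0.423, 0.571], [-0.011, -0.623, -0.782, 1.17], [0.0, 0.0, 0.0, 1.0]]
top 53.653511907538096 -0.10824388041587171 [[0.0, -0.995, 0.099, 0.452], [-1.0, -0.001, -0.002, -0.044], [0.002, -0.099, -0.995, 1.097], [0.0, 0.0, 0.0, 1.0]]
```

View pics/top0.png

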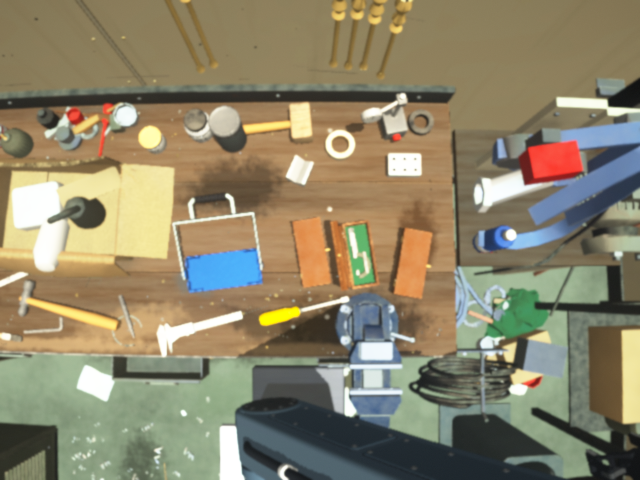

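View pics/scene0.png

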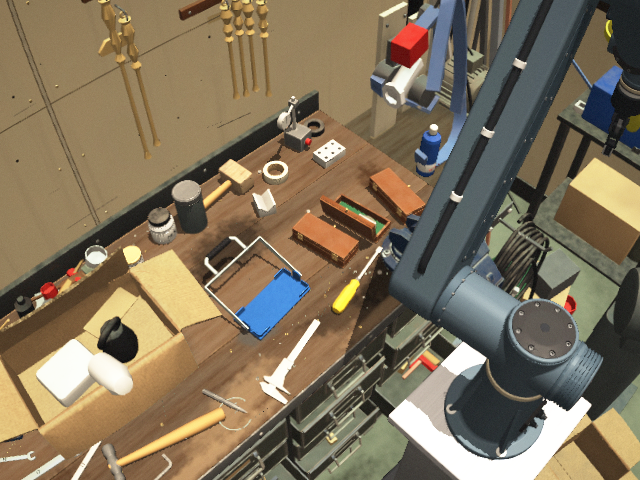

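The top view shows the deck centred near (224,270), with the bail behind it and its grip at (210,200). A closed box lies at (311,252), the open mic box at (356,255) with its lid on the left, and the second closed box at (413,263) with its hook on the right. The arm doesn't hide any of them.

```bash
cat > m0.py <<'E'
from h import *; import pickle
s=pickle.load(open('top.pkl','rb')); P=cloud(s); im=s['image']
def rect(name,mask,z):
    n,l,st,c=cv2.connectedComponentsWithStats(mask.astype(np.uint8)); 
    for i in range(1,n):
        if st[i,4]<60: continue
        v,u=np.where(l==i); W=plane(s,np.c_[u,v],z) if z else P[l==i]
        (cx,cy),(w,h),a=cv2.minAreaRect((W[:,:2]*1000).astype(np.float32)); 
        print(name,st[i,:5],'c',round(cx,1),round(cy,1),'wh',round(w),round(h),'ang',round(a,1),'z',np.percentile(P[l==i][:,2],[5,50,95]).round(3))
roi=np.zeros((480,640),bool); roi[180:310,160:450]=1
Z=P[...,2]
rect('tall',roi&(Z>.03)&(Z<.2),0)
hsv=cv2.cvtColor(im,cv2.COLOR_BGR2HSV)
rect('blue',roi&(hsv[...,0]>95)&(hsv[...,0]<125)&(hsv[...,1]>150),.008)
rect('green',roi&(hsv[...,0]>50)&(hsv[...,0]<90)&(hsv[...,1]>100),.0)
print('bench z',np.median(Z[295:300,180:240]),'deck',np.median(Z[265:280,210:240]))
big=cv2.resize(im[185:305,165:445],None,fx=2.85,fy=2.85,interpolation=cv2.INTER_CUBIC); cv2.imwrite('pics/c1.png',big)
for r in (240,255,270): print(r,[(c,int(P[r,c,1]*1000),int(Z[r,c]*1000)) for c in range(288,436,3)])
E
python3 m0.py
```

```text
tall [160 180  14  79 849] c 614.9 272.5 wh 28 172 ang 87.5 z [0.07  0.08  0.089]
tall [173 192  91  88 901] c 582.8 162.9 wh 175 187 ang 7.8 z [0.034 0.073 0.09 ]
tall [ 293  217   38   71 1870] c 546.5 -53.6 wh 150 72 ang 9.4 z [0.04  0.043 0.046]
tall [331 221  22  70 726] c 535.7 -116.4 wh 150 30 ang 8.6 z [0.032 0.087 0.091]
tall [ 393  228   39   71 1945] c 520.6 -280.5 wh 74 151 ang 79.1 z [0.039 0.043 0.046]
tall [351 302  41   8 209] c 426.2 -181.8 wh 92 15 ang 89.4 z [0.032 0.052 0.089]
blue [ 186  249   75   43 2430] c 506.6 155.3 wh 79 171 ang 7.2 z [0.006 0.01  0.015]
green [354 225  17  34 296] c 572.2 -168.8 wh 80 26 ang 11.5 z [0.004 0.008 0.011]
green [351 257  24  28 278] c 508.6 -167.3 wh 64 46 ang 8.4 z [0.004 0.008 0.011]
bench z 0.0013409675252513686 deck 0.00936152545541813
240 [(288, 4, 0), (291, -2, 0), (294, -9, 2), (297, -17, 42), (300, -23, 39), (303, -30, 42), (306, -37, 43), (309, -44, 44), (312, -50, 46), (315, -57, 43), (318, -64, 44), (321, -70, 42), (324, -78, 0), (327, -85, 4), (330, -92, 2), (333, -99, 3), (336, -102, 85), (339, -108, 90), (342, -1
[... 1454 characters left out ...]
, -44, 41), (312, -50, 44), (315, -57, 45), (318, -64, 42), (321, -70, 40), (324, -77, 40), (327, -84, 35), (330, -92, 1), (333, -99, 0), (336, -106, 3), (339, -108, 86), (342, -114, 91), (345, -120, 88), (348, -131, 37), (351, -138, 28), (354, -147, 5), (357, -153, 12), (360, -161, 4), (363, -168, 8), (366, -174, 17), (369, -182, 6), (372, -189, 7), (375, -193, 27), (378, -203, 5), (381, -210, 3), (384, -217, 3), (387, -224, 1), (390, -231, 4), (393, -238, 0), (396, -241, 24), (399, -245, 42), (402, -251, 42), (405, -259, 40), (408, -265, 42), (411, -272, 43), (414, -279, 41), (417, -285, 43), (420, -292, 41), (423, -299, 43), (426, -317, -1), (429, -323, 0), (432, -330, 0), (435, -337, 0)]
```

View pics/c1.png

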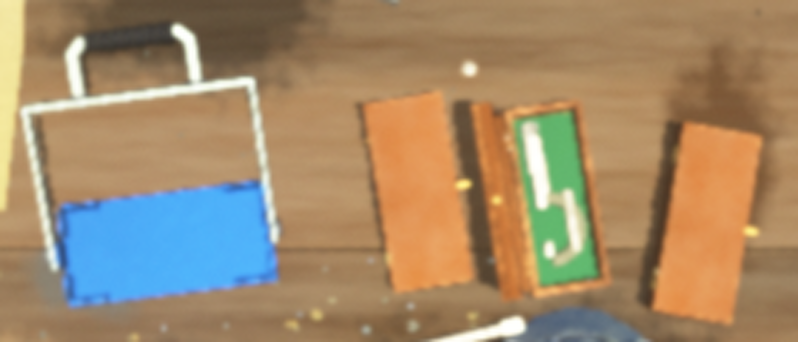

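>>> servo_tool(rows=[[[480,-370,-46],6.3,-1],[[480,-370,-46],6.3,-1],[[480,-370,-46],6.3,-1],[[480,-370,-46],6.3,-1],[[480,-370,-46],6.3,-1],[[480,-370,-46],6.3,-1],[[480,-370,-46],6.3,-1],[[480,-370,-46],6.3,-1]], force=80)

```text
t: 0.9
tcp_pos: [0.406, -0.2828, 0.4349]
tool_rot: [0.997, 0.078, -0.0, -0.001]
force: [0.9, -0.6, 0.0]
finger_gap: 0.002
```

```bash
cat >> h.py <<'E'
def go(x,y,z,yaw=None):  # print shifts for TCP target in mm/deg
    a=sense(); M=R.from_quat(a['tool_rot']).as_matrix(); d=M.T@(np.array([x,y,z])-a['tcp_pos']*1000)
    cur=np.degrees(np.arctan2(M[1,0],M[0,0])); t=0 if yaw is None else -((yaw-cur+180)%360-180)
    print('shift',d.round(1),'turn',round(t,1),'| at',(a['tcp_pos']*1000).round(1),'yaw',round(cur,1),'tilt',round(np.degrees(np.arccos(-M[2,2])),2),'gap',round(float(a['finger_gap']),3),'F',a['force'].round(1),'t',round(float(a['t']),2))
E
python3 -c "
from h import *
go(530,-120,450,9)"
```

```text
shift [ 147.8 -141.5  -14.7] turn -0.0 | at [ 406.  -282.8  434.9] yaw 9.0 tilt 0.13 gap 0.002 F [ 0.9 -0.6  0. ] t 0.9
```

>>> servo_tool(rows=[[[148,-142,-15],0,-1],[[148,-142,-15],0,-1],[[148,-142,-15],0,-1],[[148,-142,-15],0,-1],[[148,-142,-15],0,-1],[[148,-142,-15],0,-1]])

```text
t: 1.5
tcp_pos: [0.5305, -0.1181, 0.4499]
tool_rot: [0.997, 0.08, -0.001, -0.001]
force: [-1.2, -0.6, 0.3]
finger_gap: -0.002
```

```bash
python3 -c "
from h import *; import pickle
s=snapshot('wrist'); pickle.dump(s,open('w1.pkl','wb')); cv2.imwrite('pics/w1.png',s['image'])
go(530,-92,240,9); print(s['cam_to_world'].round(3))
P=cloud(s); print('bench med z',np.percentile(P[...,2],[5,20,50,80]).round(3), P[::479,::639].round(2).tolist())"
```

```text
shift [  4.8 -26.3 209.8] turn 0.1 | at [ 529.9 -119.2  449.8] yaw 9.1 tilt 0.17 gap -0.0 F [-0.5 -1.  -0.9] t 1.55
[[ 0.161 -0.949 -0.272  0.598]
 [-0.987 -0.155 -0.042 -0.107]
 [-0.002  0.276 -0.961  0.419]
 [ 0.     0.     0.     1.   ]]
bench med z [-0.684 -0.     0.001  0.33 ] [[[0.65, 0.16, 0.09], [0.81, -0.46, -0.08]], [[0.53, -0.06, 0.37], [0.55, -0.17, 0.37]]]
```

View pics/w1.png

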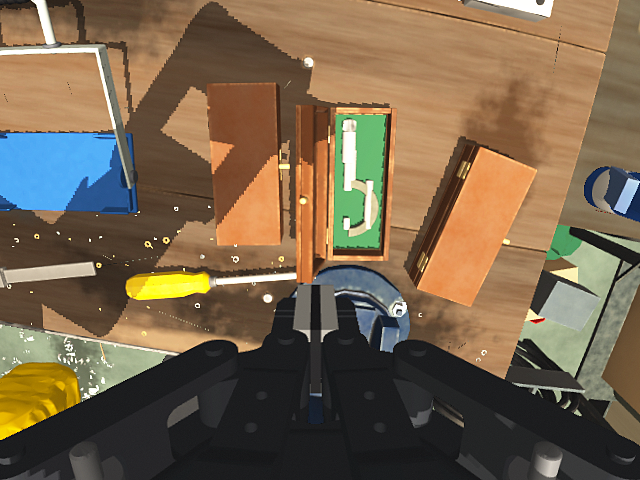

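The wrist view shows box A's top at (207..283, 84..245) with its hook at (285,166). The lid stands at (300..330, 105..280) and the mic tray's rim at (330..395, 108..260). Box C is at (475,222) with its hook at (507,242). Next I'll take the poses from the depth map.

```bash
cat > top.py <<'E'
from h import *
def boxtops(s,zlo,zhi,roi=None,amin=800,zp=None):
    P=cloud(s); m=((P[...,2]>zlo)&(P[...,2]<zhi)); 
    if roi: r=np.zeros_like(m); x0,y0,x1,y1=roi; r[y0:y1,x0:x1]=1; m&=r
    m=cv2.morphologyEx(m.astype(np.uint8),cv2.MORPH_CLOSE,np.ones((5,5))); m=cv2.morphologyEx(m,cv2.MORPH_OPEN,np.ones((15,15)))
    n,l,st,c=cv2.connectedComponentsWithStats(m)
    for i in range(1,n):
        if st[i,4]<amin: continue
        z=np.median(P[l==i][:,2]); v,u=np.where(l==i); W=plane(s,np.c_[u,v],zp or z)
        (cx,cy),(w,h),a=cv2.minAreaRect((W[:,:2]*1000).astype(np.float32))
        if w<h: w,h,a=h,w,a-90
        a=(a+90)%180-90
        print(st[i].tolist(),'c',round(cx,1),round(cy,1),'wh',round(w,1),round(h,1),'long axis deg',round(a,1),'z',round(float(z),4))
E
python3 - <<'E'
from top import *; import pickle
s=pickle.load(open('w1.pkl','rb'))
boxtops(s,.034,.05,(190,60,560,320))
W=plane(s,[[330,108],[395,108],[390,260],[328,258]],.026)*1000; print('mic tray rim',W.round(0).tolist(),W.mean(0).round(1))
W=plane(s,[[283,166],[507,242]],.03)*1000; print('hooks',W.round(0).tolist())
P=cloud(s); print('lid', P[120:280:20,300:330:6].reshape(8,-1,3)[:,:,1:].round(3).tolist()[3])
h=cv2.cvtColor(s['image'],cv2.COLOR_BGR2HSV); m=(h[...,0]>95)&(h[...,0]<125)&(h[...,1]>120); m[:,140:]=0; m[300:]=0
v,u=np.where(m);W=plane(s,np.c_[u,v],.008)[:,:2]*1000; print(cv2.minAreaRect(W.astype(np.float32)))
E
```

```text
[207, 82, 74, 163, 10977] c 544.0 -49.1 wh 149.2 63.2 long axis deg 9.6 z 0.042
[419, 150, 113, 153, 9589] c 519.7 -276.5 wh 150.3 70.2 long axis deg -10.4 z 0.042
mic tray rim [[609.0, -118.0, 26.0], [619.0, -178.0, 26.0], [472.0, -204.0, 26.0], [463.0, -141.0, 26.0]] [ 540.6 -160.6   26. ]
hooks [[549.0, -83.0, 30.0], [511.0, -318.0, 30.0]]
lid [[-0.102, 0.086], [-0.107, 0.088], [-0.112, 0.089], [-0.118, 0.033], [-0.124, 0.032]]
((504.1319274902344, 146.15650939941406), (83.86102294921875, 158.52719116210938), 7.168111801147461)
```

```bash
python3 -c "
from h import *
go(527,-75,241,9.5)"
```

```text
shift [  4.5 -43.6 208.9] turn -0.4 | at [ 529.9 -119.2  449.8] yaw 9.1 tilt 0.17 gap -0.0 F [-0.5 -1.  -0.9] t 1.55
```

>>> servo_tool(rows=[[[4,-44,30],-0.4,-1],[[4,-44,80],-0.4,-1],[[4,-44,130],-0.4,-1],[[4,-44,180],-0.4,-1],[[4,-44,209],-0.4,-1],[[4,-34,209],-0.4,-1],[[4,-14,209],-0.4,-1],[[4,6,209],-0.4,-1]])

```text
t: 2.35
tcp_pos: [0.5329, -0.1254, 0.2418]
tool_rot: [0.997, 0.082, -0.003, -0.003]
force: [-3.0, 3.7, 1.4]
finger_gap: 0.002
```

>>> servo_tool(rows=[[[0,12,0],0,-1],[[0,24,0],0,-1],[[0,36,0],0,-1],[[0,48,5],0,-1],[[0,52,12],0,-1],[[0,55,19],0,-1],[[0,55,24],0,-1],[[0,55,24],0,-1]])

```text
t: 3.15
tcp_pos: [0.5412, -0.179, 0.2161]
tool_rot: [0.997, 0.082, -0.004, -0.003]
force: [-0.0, -0.5, -0.3]
finger_gap: 0.001
```

```bash
python3 -c "
from h import *
go(519,-277,400,-10.4)"
```

```text
shift [ -39.3   91.7 -184.3] turn 19.8 | at [ 541.2 -179.   216.1] yaw 9.4 tilt 0.61 gap 0.001 F [-0.  -0.5 -0.3] t 3.15
```

```bash
python3 -c "
from h import *
go(546,-283,330,-10.4)"
```

```text
shift [ -13.1  102.6 -114.5] turn 19.8 | at [ 541.2 -179.   216.1] yaw 9.4 tilt 0.61 gap 0.001 F [-0.  -0.5 -0.3] t 3.15
```

>>> servo_tool(rows=[[[0,0,-50],6,1],[[-13,35,-100],13,1],[[-13,80,-115],19.8,1],[[-13,103,-115],19.8,1],[[-13,103,-115],19.8,1]])

```text
t: 3.65
tcp_pos: [0.547, -0.287, 0.3321]
tool_rot: [0.996, -0.092, -0.002, -0.001]
force: [-0.1, 0.5, -0.3]
finger_gap: 0.848
```

```bash
python3 -c "
from top import *
s=snapshot('wrist'); cv2.imwrite('pics/w2.png',s['image']); boxtops(s,.034,.05); go(546,-283,178,-10.4)"
```

```text
[54, 149, 140, 195, 15304] c 549.7 -161.8 wh 132.2 68.1 long axis deg 8.7 z 0.0419
[258, 152, 98, 210, 19290] c 519.7 -276.7 wh 150.7 62.5 long axis deg -10.3 z 0.042
[0, 219, 77, 157, 7014] c 519.7 -75.0 wh 129.6 62.5 long axis deg -24.7 z 0.0418
[205, 389, 42, 23, 868] c 420.3 -193.3 wh 33.0 20.8 long axis deg 80.7 z 0.0394
shift [  0.8  -1.  152.8] turn -0.1 | at [ 546.2 -284.6  330.8] yaw -10.5 tilt 0.55 gap 0.925 F [ 0.2 -0.8 -0.8] t 3.7
```

View pics/w2.png

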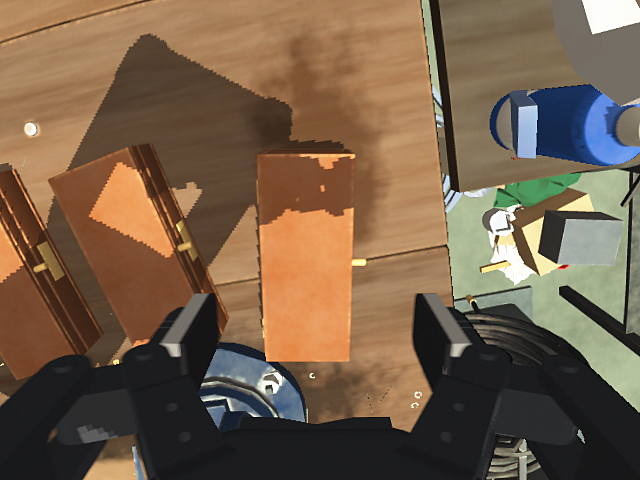

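The second wrist view shows the mic box's lid shut (top at 42 mm). Box C is at (305,255) with its hook at (358,262), and the open fingers straddle it. I'll grip it now, 28 mm beyond the hook.

>>> servo_tool(rows=[[[1,-3,50],0,1],[[1,-3,100],0,1],[[1,-3,135],0,1],[[1,-3,153],0,1],[[1,-3,153],0,1],[[1,-3,153],0,0],[[1,-3,153],0,-1],[[1,-3,153],0,-1]], force=90)

```text
t: 4.5
tcp_pos: [0.5472, -0.281, 0.1794]
tool_rot: [0.996, -0.092, -0.003, -0.002]
force: [0.2, 0.8, 3.9]
finger_gap: 0.713
```

>>> servo_tool(rows=[[[0,0,0],0,-1],[[0,0,0],0,-1],[[0,0,-15],0,-1],[[0,0,-40],0,-1],[[0,0,-75],0,-1],[[0,0,-110],0,-1],[[0,0,-150],0,-1],[[0,0,-150],0,-1]])

```text
t: 5.3
tcp_pos: [0.5495, -0.2826, 0.3362]
tool_rot: [0.996, -0.092, 0.003, 0.002]
force: [1.5, -0.9, -4.7]
finger_gap: 0.714
```

```bash
python3 -c "
from top import *
go(500,160,330,97.2); print(np.degrees(sense()['q']).round(1))"
```

```text
shift [-129.4 -426.2    4. ] turn -107.7 | at [ 549.5 -282.6  336.2] yaw -10.5 tilt 0.42 gap 0.714 F [ 1.5 -0.9 -4.7] t 5.3
[-37.6  34.3  87.    0.   58.4  62.9]
```

>>> servo_tool(rows=[[[-8,-25,-10],-8,-1],[[-20,-60,-20],-16,-1],[[-33,-95,-30],-24,-1],[[-46,-135,-40],-32,-1],[[-58,-170,-44],-40,-1],[[-70,-205,-44],-48,-1],[[-80,-240,-44],-56,-1],[[-90,-265,-44],-64,-1]])

```text
t: 6.1
tcp_pos: [0.5076, -0.0032, 0.3779]
tool_rot: [0.892, 0.453, 0.001, 0.002]
force: [0.4, -0.1, -5.4]
finger_gap: 0.713
```

```bash
python3 -c "
from top import *
go(505,20,380,97.2); print(np.degrees(sense()['q']).round(1))"
```

```text
shift [ 17.2 -15.8  -2.2] turn -43.3 | at [507.6  -3.2 377.9] yaw 53.9 tilt 0.25 gap 0.713 F [ 0.4 -0.1 -5.4] t 6.1
[-13.   23.4 100.5  -0.2  56.   23.3]
```

>>> servo_tool(rows=[[[4,-4,-2],-8,-1],[[10,-10,-2],-16,-1],[[17,-16,-2],-24,-1],[[17,-16,-2],-32,-1],[[17,-16,-2],-40,-1],[[17,-16,-2],-43.3,-1],[[17,-16,-2],-43.3,-1]])

```text
t: 6.8
tcp_pos: [0.5039, 0.0201, 0.3788]
tool_rot: [0.662, 0.75, -0.001, 0.001]
force: [-0.5, 0.3, -4.2]
finger_gap: 0.713
```

```bash
python3 -c "
from top import *; import pickle
s=snapshot('wrist'); cv2.imwrite('pics/w3.png',s['image']); pickle.dump(s,open('w3.pkl','wb')); go(505,20,380,97.2)
h=cv2.cvtColor(s['image'],cv2.COLOR_BGR2HSV); m=((h[...,0]>95)&(h[...,0]<125)&(h[...,1]>120)).astype(np.uint8)
n,l,st,c=cv2.connectedComponentsWithStats(m)
for i in range(1,n):
  if st[i,4]>300:
    v,u=np.where(l==i);W=plane(s,np.c_[u,v],.008)[:,:2]*1000; print(st[i],cv2.minAreaRect(W.astype(np.float32)))
"
```

```text
shift [-0.2  1.  -1.1] turn -0.1 | at [504.   20.1 378.9] yaw 97.1 tilt 0.14 gap 0.711 F [ 0.6  0.1 -5.4] t 6.85
[  287     0   106   148 15101] ((508.8490295410156, 123.24356079101562), (82.684814453125, 112.0563735961914), 7.5620927810668945)
[   0  347   76   48 1980] ((240.85568237304688, -191.33462524414062), (59.401710510253906, 88.54559326171875), 89.47763061523438)
[119 444  17  36 451] ((333.74395751953125, -292.5589904785156), (56.27888488769531, 18.08182144165039), 87.67808532714844)
```

View pics/w3.png

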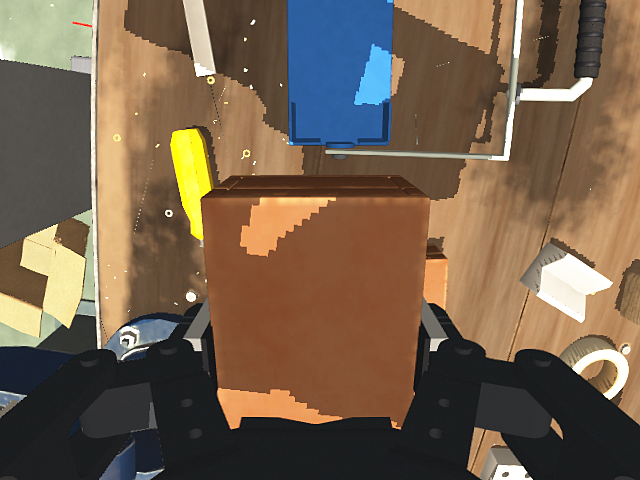

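```bash
python3 - <<'E'
from top import *; import pickle
yax=np.array([-np.sin(np.radians(7.4)),np.cos(np.radians(7.4))]); xax=np.array([yax[1],-yax[0]])
def edges(s,u,v,tag):
    W=plane(s,np.c_[u,v],.008)[:,:2]*1000; a=W@xax; b=W@yax
    bins=np.round(b/2); lo=[];hi=[];
    for k in np.unique(bins): t=a[bins==k]; lo.append(t.min());hi.append(t.max())
    bx=np.round(a/2); bl=[];bh=[]
    for k in np.unique(bx): t=b[bx==k]; bl.append(t.min()); bh.append(t.max())
    print(tag,'x lo/hi',np.median(lo),np.median(hi),'y lo/hi',np.median(bl),np.median(bh))
    return (np.median(lo)+np.median(hi))/2,np.median(bl),np.median(bh)
for f,roi in (('w3',(280,0,400,160)),('top',(160,240,280,300))):
    s=pickle.load(open(f+'.pkl','rb')); h=cv2.cvtColor(s['image'],cv2.COLOR_BGR2HSV); m=((h[...,0]>95)&(h[...,0]<125)&(h[...,1]>120))
    x0,y0,x1,y1=roi; r=np.zeros_like(m); r[y0:y1,x0:x1]=1; v,u=np.where(m&r); c,bl,bh=edges(s,u,v,f)
    yc=bl+85 if f=='w3' else (bl+bh)/2
    print('centre',xax*c+yax*yc)
s=pickle.load(open('w3.pkl','rb')); W=plane(s,[[202,197],[430,197]],.2415)*1000; print('held top edge',W.round(1).tolist(), W.mean(0))
# long edges direction of deck in w3
m2=m
s=pickle.load(open('w3.pkl','rb')); L=plane(s,[[288.5,10],[289.5,130]],.008)*1000; Rr=plane(s,[[394,10],[391,130]],.008)*1000; print('dirs',[np.degrees(np.arctan2(-(q[0]-q[1])[0],(q[0]-q[1])[1])).round(1) for q in (L,Rr)])
E
```

```text
w3 x lo/hi 479.5726308154074 560.5136735296899 y lo/hi 3.1324132989511373 112.4977724696202
centre [504.36073046 154.37764077]
top x lo/hi 483.0952784519507 561.077425610038 y lo/hi 6.174662333926616 171.42265893450806
centre [506.30110311 155.30149418]
held top edge [[466.4, 64.6, 241.5], [526.8, 72.2, 241.5]] [496.61713511  68.40477844 241.5       ]
dirs [np.float64(7.0), np.float64(7.9)]
```

```bash
python3 -c "
from h import *
go(502,181.6,260,97.4)"
```

```text
shift [160.8  17.9 118.6] turn -0.3 | at [504.   20.1 378.9] yaw 97.1 tilt 0.14 gap 0.711 F [ 0.6  0.1 -5.4] t 6.85
```

>>> servo_tool(rows=[[[25,3,0],-0.3,-1],[[65,7,10],-0.3,-1],[[105,12,35],-0.3,-1],[[140,16,70],-0.3,-1],[[161,18,100],-0.3,-1],[[161,18,119],-0.3,-1],[[161,18,119],-0.3,-1],[[161,18,119],-0.3,-1]])

```text
t: 7.65
tcp_pos: [0.5021, 0.1816, 0.2594]
tool_rot: [0.66, 0.751, -0.001, 0.001]
force: [0.8, -0.0, -4.6]
finger_gap: 0.712
```

```bash
python3 -c "
from h import *
go(502,181.6,189,97.4)"
```

```text
shift [ 0.2 -0.1 70.4] turn -0.1 | at [502.1 181.6 259.4] yaw 97.3 tilt 0.15 gap 0.712 F [ 0.8 -0.  -4.6] t 7.65
```

>>> servo_tool(rows=[[[0,0,20],0,-1],[[0,0,40],0,-1],[[0,0,52],0,-1],[[0,0,60],0,-1],[[0,0,65],0,-1],[[0,0,69],0,-1],[[0,0,71],0,-1],[[0,0,71],0,-1]])

```text
t: 8.45
tcp_pos: [0.5022, 0.1815, 0.1885]
tool_rot: [0.66, 0.751, -0.001, 0.001]
force: [0.3, -0.1, -4.9]
finger_gap: 0.715
```

```bash
python3 -c "
from h import *
go(502,181.6,187,97.4)
import pickle
s=snapshot('scene'); pickle.dump(s,open('s2.pkl','wb'));im=cv2.resize(s['image'][200:360,180:340],None,fx=3.5,fy=3.5); cv2.imwrite('pics/s2.png',im)
"
```

```text
shift [ 0.2 -0.2  1.5] turn -0.1 | at [502.2 181.5 188.5] yaw 97.3 tilt 0.15 gap 0.715 F [ 0.3 -0.1 -4.9] t 8.45
```

View pics/s2.png

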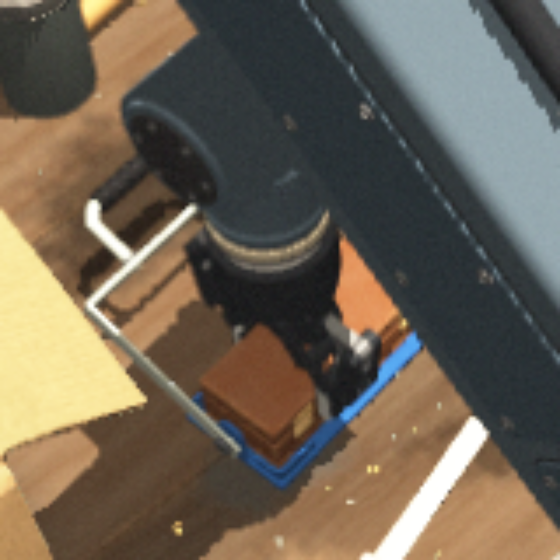

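The scene crop shows box C between the corner angles at (270,400), just clear of the deck. I'll lower it the last millimetres, release and rise.

>>> servo_tool(rows=[[[0,0,1.5],0,-1],[[0,0,2.5],0,-1],[[0,0,2.5],0,-1],[[0,0,2],0,1],[[0,0,0],0,1],[[0,0,0],0,1],[[0,0,-15],0,1],[[0,0,-50],0,1]])

```text
t: 9.3
tcp_pos: [0.5014, 0.1813, 0.237]
tool_rot: [0.661, 0.751, -0.003, -0.001]
force: [0.7, 0.9, 0.4]
finger_gap: 1.002
```

>>> servo_tool(rows=[[[0,0,-50],0,1],[[-40,0,-100],0,1],[[-85,0,-135],0,1],[[-100,0,-135],0,1],[[-100,0,-135],0,1]])

```text
t: 9.8
tcp_pos: [0.5164, 0.0797, 0.3752]
tool_rot: [0.662, 0.75, -0.001, 0.002]
force: [0.8, -0.6, -0.3]
finger_gap: 1.002
```

```bash
python3 -c "
from top import *
s=snapshot('wrist'); boxtops(s,.045,.058); cv2.imwrite('pics/w4.png',s['image']); go(570,-45,330,9.5)"
```

```text
[266, 0, 93, 211, 18780] c 504.7 152.3 wh 143.2 62.4 long axis deg -82.3 z 0.0499
shift [-131.8   38.6   43.9] turn 87.6 | at [515.4  81.1 373.6] yaw 97.1 tilt 0.24 gap 1.002 F [-0.5  0.  -1.2] t 9.85
```

>>> servo_tool(rows=[[[-25,8,0],8.5,1],[[-60,20,10],17,1],[[-100,32,20],25.5,1],[[-131,40,30],34,1],[[-131,40,44],42.5,1],[[-131,40,44],51,1],[[-131,40,44],59.5,1],[[-131,40,44],68,1]])

```text
t: 10.65
tcp_pos: [0.5708, -0.0428, 0.3282]
tool_rot: [0.969, 0.249, -0.003, 0.0]
force: [-0.8, 0.8, -0.2]
finger_gap: 0.999
```

>>> servo_tool(rows=[[[0,0,0],8.5,1],[[0,0,0],17,1],[[0,0,0],19.6,1],[[0,0,0],19.6,1]])

```text
t: 11.05
tcp_pos: [0.5704, -0.0415, 0.3269]
tool_rot: [0.997, 0.081, -0.004, 0.0]
force: [-0.0, 0.2, -0.6]
finger_gap: 1.0
```

```bash
python3 -c "
from top import *
s=snapshot('wrist'); boxtops(s,.034,.05); cv2.imwrite('pics/w5.png',s['image']); go(571.6,-44.4,178,9.6)"
```

```text
[269, 148, 100, 214, 20042] c 544.2 -48.5 wh 150.5 62.6 long axis deg 9.7 z 0.042
[432, 181, 105, 152, 12197] c 562.9 -155.2 wh 108.0 65.4 long axis deg 9.0 z 0.042
[0, 224, 132, 96, 11754] c 510.7 123.7 wh 100.9 66.9 long axis deg -82.4 z 0.0499
shift [  1.9   2.9 149. ] turn -0.2 | at [570.5 -41.7 327.1] yaw 9.4 tilt 0.46 gap 0.997 F [ 0.3 -0.5  0.7] t 11.1
```

>>> servo_tool(rows=[[[2,2.5,50],-0.2,1],[[2,2.5,100],-0.2,1],[[2,2.5,130],-0.2,1],[[2,2.5,148],-0.2,1],[[2,2.5,149],-0.2,1],[[2,2.5,149],-0.2,0],[[2,2.5,149],-0.2,-1],[[2,2.5,149],-0.2,-1]], force=90)

```text
t: 11.9
tcp_pos: [0.5723, -0.044, 0.1795]
tool_rot: [0.997, 0.083, -0.003, 0.001]
force: [0.7, -0.7, -1.3]
finger_gap: 0.71
```

>>> servo_tool(rows=[[[0,0,0],0,-1],[[0,0,0],0,-1],[[0,0,-15],0,-1],[[0,0,-40],0,-1],[[0,0,-75],0,-1],[[0,0,-110],0,-1],[[0,0,-160],0,-1],[[0,0,-190],0,-1]])

```text
t: 12.7
tcp_pos: [0.5732, -0.0436, 0.3739]
tool_rot: [0.997, 0.083, -0.0, 0.002]
force: [0.8, -0.7, -3.8]
finger_gap: 0.71
```

```bash
python3 -c "
from top import *
go(508,50,375,97.6)"
```

```text
shift [ -48.8 -103.2   -1.4] turn -88.0 | at [573.2 -43.6 373.9] yaw 9.6 tilt 0.18 gap 0.71 F [ 0.8 -0.7 -3.8] t 12.7
```

>>> servo_tool(rows=[[[-6,-12,-1],-8,-1],[[-14,-30,-1],-16,-1],[[-24,-50,-1],-24,-1],[[-34,-70,-1],-32,-1],[[-44,-90,-1],-40,-1],[[-49,-103,-1],-48,-1],[[-49,-103,-1],-56,-1],[[-49,-103,-1],-64,-1]])

```text
t: 13.5
tcp_pos: [0.5066, 0.0505, 0.3754]
tool_rot: [0.799, 0.602, -0.001, 0.001]
force: [0.0, 0.5, -4.5]
finger_gap: 0.715
```

>>> servo_tool(rows=[[[0,0,0],-8,-1],[[0,0,0],-16,-1],[[0,0,0],-24,-1],[[0,0,0],-24,-1],[[0,0,0],-24,-1]])

```text
t: 14.0
tcp_pos: [0.5061, 0.0505, 0.3759]
tool_rot: [0.657, 0.754, -0.001, 0.001]
force: [-0.1, -0.2, -5.7]
finger_gap: 0.712
```

```bash
python3 -c "
from top import *
s=snapshot('wrist'); cv2.imwrite('pics/w6.png',s['image'])
a=sense()['tcp_pos'][2]; print('held:');boxtops(s,a-.145,a-.13); print('deck:'); boxtops(s,.045,.056)
go(504.5-.1305*28+.5,155.5+.991*28,270,97.6)"
```

```text
held:
[184, 194, 262, 229, 49916] c 502.7 62.9 wh 77.9 73.8 long axis deg 7.9 z 0.2385
deck:
[290, 0, 94, 175, 15634] c 506.3 139.2 wh 116.7 62.4 long axis deg -82.4 z 0.0499
shift [132.4  13.3 105.4] turn 0.2 | at [506.2  50.5 375.8] yaw 97.8 tilt 0.17 gap 0.715 F [-0.  -0.4 -4.2] t 14.05
```

>>> servo_tool(rows=[[[25,3,5],0.2,-1],[[65,7,25],0.2,-1],[[105,11,55],0.2,-1],[[132,13,85],0.2,-1],[[132,13,110],0.2,-1],[[132,13,125],0.2,-1],[[132,13,135],0.2,-1],[[132,13,135],0.2,-1]])

```text
t: 14.85
tcp_pos: [0.5009, 0.1826, 0.2393]
tool_rot: [0.659, 0.752, -0.002, -0.0]
force: [-0.5, -0.9, -3.6]
finger_gap: 0.714
```

```bash
python3 -c "
from top import *
go(504.5-.1305*28+.5,155.5+.991*28,229,97.6)"
```

```text
shift [ 0.7  0.6 10.3] turn -0.0 | at [500.9 182.6 239.3] yaw 97.6 tilt 0.26 gap 0.714 F [-0.5 -0.9 -3.6] t 14.85
```

>>> servo_tool(rows=[[[0.7,0.6,4],0,-1],[[0.7,0.6,8],0,-1],[[0.7,0.6,10.5],0,-1],[[0.7,0.6,11],0,-1],[[0.7,0.6,10],0,1],[[0.7,0.6,9],0,1],[[0.7,0.6,9],0,1],[[0.7,0.6,-20],0,1]])

```text
t: 15.65
tcp_pos: [0.5004, 0.1831, 0.2572]
tool_rot: [0.659, 0.752, -0.005, -0.002]
force: [0.4, -0.2, -0.2]
finger_gap: 1.0
```

>>> servo_tool(rows=[[[0,0,-40],0,1],[[-40,0,-85],0,1],[[-85,0,-115],0,1],[[-110,0,-115],0,1],[[-110,0,-115],0,1]])

```text
t: 16.15
tcp_pos: [0.5174, 0.0711, 0.3751]
tool_rot: [0.661, 0.751, -0.003, 0.001]
force: [0.3, -0.1, -0.1]
finger_gap: 1.001
```

```bash
python3 -c "
from top import *
s=snapshot('wrist'); boxtops(s,.087,.1); cv2.imwrite('pics/w7.png',s['image']); go(540.6-28*.986,-160.6-28*.167,330,9.3)"
```

```text
[260, 0, 109, 211, 21811] c 504.8 142.9 wh 122.7 62.3 long axis deg -82.3 z 0.0914
shift [-235.5  -33.4   44.9] turn 88.0 | at [516.4  72.7 373.8] yaw 97.3 tilt 0.46 gap 1.0 F [-0.5  0.5 -0.4] t 16.2
```

View pics/w7.png

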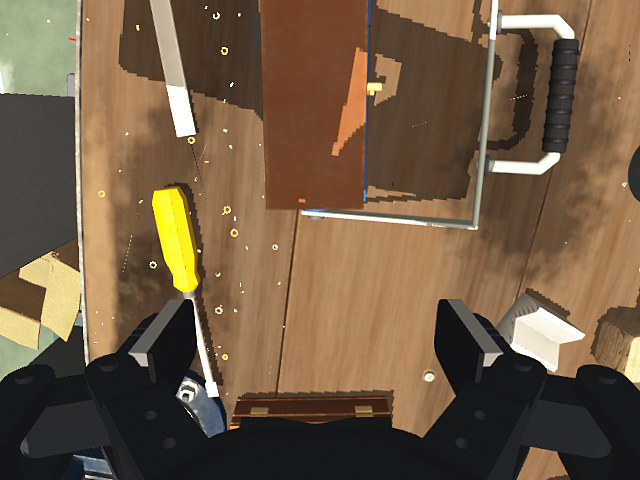

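The view shows two boxes stacked, the top one at (315,100) with its hook at (375,88) on the bail side. It sits square and its top is at 91 mm. The mic box comes next.

```bash
python3 -c "
from h import *
go(568.2,-156,330,9.3)"
```

```text
shift [-233.3   22.5   44.5] turn 88.0 | at [516.4  72.7 373.8] yaw 97.3 tilt 0.46 gap 1.0 F [-0.5  0.5 -0.4] t 16.2
```

>>> servo_tool(rows=[[[-35,4,0],8.5,1],[[-80,8,5],17,1],[[-125,12,15],25.5,1],[[-165,17,25],34,1],[[-205,22,35],42.5,1],[[-233,22,44],51,1],[[-233,22,44],59.5,1],[[-233,22,44],68,1]])

```text
t: 17.0
tcp_pos: [0.5675, -0.1557, 0.3288]
tool_rot: [0.968, 0.25, -0.005, -0.0]
force: [-0.5, -0.2, 0.4]
finger_gap: 1.002
```

>>> servo_tool(rows=[[[0,0,0],8.5,1],[[0,0,0],17,1],[[0,0,0],20,1],[[0,0,0],20,1]])

```text
t: 17.4
tcp_pos: [0.5674, -0.1543, 0.3279]
tool_rot: [0.997, 0.078, -0.006, 0.0]
force: [0.7, -0.4, 0.2]
finger_gap: 0.996
```

```bash
python3 -c "
from top import *
s=snapshot('wrist'); boxtops(s,.034,.05); cv2.imwrite('pics/w8.png',s['image']); go(568.2,-156,180,9.3)"
```

```text
[269, 146, 99, 214, 19944] c 541.1 -160.0 wh 150.7 62.5 long axis deg 8.4 z 0.042
[270, 394, 74, 28, 1708] c 420.9 -171.0 wh 56.4 25.6 long axis deg -80.9 z 0.0399
shift [  2.2   1.7 148.1] turn -0.2 | at [ 567.5 -154.5  328.1] yaw 9.1 tilt 0.64 gap 1.004 F [-0.6  0.5  0.4] t 17.45
```

>>> servo_tool(rows=[[[3,1.5,50],0.5,1],[[3,1.5,100],0.5,1],[[3,1.5,130],0.5,1],[[3,1.5,148],0.5,1],[[3,1.5,149],0.5,1],[[3,1.5,149],0.5,0],[[3,1.5,149],0.5,-1],[[3,1.5,149],0.5,-1]], force=100)

```text
t: 18.25
tcp_pos: [0.5695, -0.1556, 0.1805]
tool_rot: [0.997, 0.075, -0.004, 0.001]
force: [1.2, 0.7, 0.3]
finger_gap: 0.709
```

>>> servo_tool(rows=[[[0,0,0],0,-1],[[0,0,0],0,-1],[[0,0,-12],0,-1],[[0,0,-35],0,-1],[[0,0,-70],0,-1],[[0,0,-110],0,-1],[[0,0,-160],0,-1],[[0,0,-210],0,-1]])

```text
t: 19.05
tcp_pos: [0.5704, -0.1548, 0.3922]
tool_rot: [0.997, 0.074, -0.005, 0.0]
force: [1.2, -0.2, -5.9]
finger_gap: 0.712
```

```bash
python3 -c "
from top import *
go(508,20,400,97.6)"
```

```text
shift [ -35.8 -182.1   -7.4] turn -89.1 | at [ 570.4 -154.8  392.2] yaw 8.5 tilt 0.6 gap 0.712 F [ 1.2 -0.2 -5.9] t 19.05
```

>>> servo_tool(rows=[[[-4,-20,-7],-8,-1],[[-10,-45,-7],-16,-1],[[-17,-75,-7],-24,-1],[[-24,-110,-7],-32,-1],[[-30,-140,-7],-40,-1],[[-36,-170,-7],-48,-1],[[-36,-182,-7],-56,-1],[[-36,-182,-7],-64,-1]])

```text
t: 19.85
tcp_pos: [0.5059, 0.022, 0.3999]
tool_rot: [0.804, 0.595, -0.005, -0.004]
force: [0.4, -0.3, -6.5]
finger_gap: 0.713
```

>>> servo_tool(rows=[[[0,0,0],-8,-1],[[0,0,0],-16,-1],[[0,0,0],-24,-1],[[0,0,0],-25,-1],[[0,0,0],-25,-1]])

```text
t: 20.35
tcp_pos: [0.5053, 0.0221, 0.4]
tool_rot: [0.657, 0.754, -0.004, -0.005]
force: [-0.7, -0.4, -6.0]
finger_gap: 0.71
```

```bash
python3 -c "
from top import *
s=snapshot('wrist'); cv2.imwrite('pics/w9.png',s['image'])
a=sense()['tcp_pos'][2]; print('held:');boxtops(s,a-.145,a-.13); print('deck:'); boxtops(s,.087,.1)
go(504-.1305*28.4+.5,155.5+.991*28.4,285,97.6)"
```

```text
held:
[183, 194, 262, 229, 49460] c 499.7 34.3 wh 78.6 74.3 long axis deg 8.1 z 0.2617
deck:
[300, 0, 100, 137, 13128] c 507.0 124.3 wh 84.7 62.4 long axis deg -82.3 z 0.0914
shift [160.5  19.  115.1] turn 0.3 | at [505.5  22.  400. ] yaw 97.9 tilt 0.76 gap 0.71 F [ 0.1  0.5 -6.2] t 20.4
```

>>> servo_tool(rows=[[[30,4,5],0.3,-1],[[75,9,25],0.3,-1],[[115,14,50],0.3,-1],[[150,18,75],0.3,-1],[[160,19,95],0.3,-1],[[160,19,108],0.3,-1],[[160,19,115],0.3,-1],[[160,19,115],0.3,-1]])

```text
t: 21.2
tcp_pos: [0.5007, 0.183, 0.2843]
tool_rot: [0.659, 0.752, -0.005, -0.006]
force: [-0.6, -0.1, -6.3]
finger_gap: 0.711
```

```bash
python3 -c "
from top import *
go(504-.1305*28.4+.5,155.5+.991*28.4,272,97.6)"
```

```text
shift [ 0.6  0.3 12.3] turn -0.1 | at [500.7 183.  284.3] yaw 97.5 tilt 0.87 gap 0.711 F [-0.6 -0.1 -6.3] t 21.2
```

>>> servo_tool(rows=[[[0.6,0.3,5],0,-1],[[0.6,0.3,9],0,-1],[[0.6,0.3,12],0,-1],[[0.6,0.3,13],0,-1],[[0.6,0.3,12.5],0,1],[[0.6,0.3,11],0,1],[[0.6,0.3,11],0,1],[[0.6,0.3,-20],0,1]])

```text
t: 22.0
tcp_pos: [0.5002, 0.1833, 0.302]
tool_rot: [0.659, 0.752, -0.008, -0.008]
force: [-0.6, 0.2, 0.6]
finger_gap: 0.998
```

>>> servo_tool(rows=[[[0,0,-45],0,1],[[-40,0,-85],0,1],[[-85,0,-100],0,1],[[-110,0,-100],0,1],[[-110,0,-100],0,1]])

```text
t: 22.5
tcp_pos: [0.5177, 0.0714, 0.4034]
tool_rot: [0.661, 0.75, -0.007, -0.006]
force: [0.3, 0.3, 0.0]
finger_gap: 0.999
```

```bash
python3 -c "
from top import *; import pickle
s=snapshot('wrist'); boxtops(s,.129,.142); cv2.imwrite('pics/w10.png',s['image']); pickle.dump(s,open('w10.pkl','wb')); go(600,150,330,97)
s=snapshot('top'); cv2.imwrite('pics/t2.png',s['image'][180:310,160:300])
print(np.degrees(sense()['q']).round(1))
P=cloud(s); h=cv2.cvtColor(s['image'],cv2.COLOR_BGR2HSV); m=(P[...,2]>.03)&(P[...,2]<.12)&(P[...,0]>.58)&(P[...,1]>.0); m[:,:170]=0
v,u=np.where(m&(h[...,2]<70)); print(len(u), np.median(P[v,u],0).round(4), P[v,u].min(0).round(3),P[v,u].max(0).round(3))"
```

```text
[258, 0, 115, 216, 23517] c 502.2 142.7 wh 119.8 62.2 long axis deg -82.4 z 0.133
shift [65.9 93.6 70.8] turn 0.3 | at [517.1  72.9 402.6] yaw 97.3 tilt 1.19 gap 0.999 F [-0.8  1.1  0.1] t 22.55
[ -4.1  22.7  96.6  -0.2  62.  -11.4]
1298 [0.9107 0.1428 0.0566] [0.651 0.    0.03 ] [0.915 0.286 0.112]
```

View pics/w10.png

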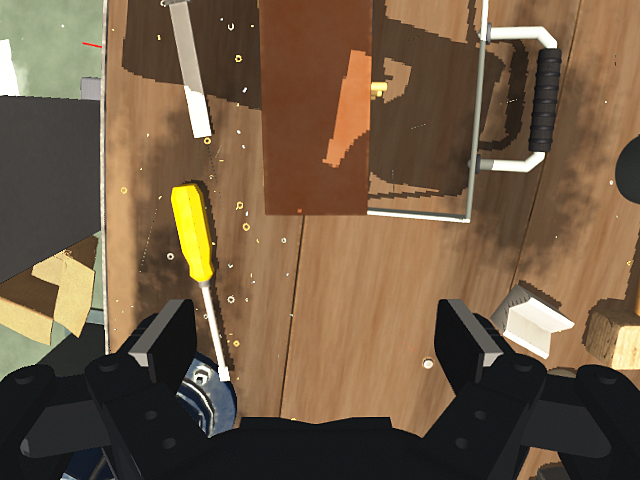

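The mic box is on top, its top at 133 mm, squarely placed and within about 6 mm of the deck centre. The bail grip is in view at (545,98), with the strap at column ~480. Next I'll locate the grip.

```bash
python3 - <<'E'
from top import *; import pickle
s=pickle.load(open('w10.pkl','rb')); P=cloud(s); g=s['image'].max(2); Z=P[...,2]
m=(g<90)&(Z>.045)&(Z<.085); m[:,:520]=0; m[:,580:]=0; m[180:]=0; v,u=np.where(m)
W=plane(s,np.c_[u,v],.060)*1000
r=cv2.minAreaRect(W[:,:2].astype(np.float32)); print(len(u),'grip',np.round(r[0],1),np.round(r[1],1),round(r[2],1),'ztop',np.percentile(Z[m],[5,50,95]).round(4))
m=(Z>.035)&(Z<.075); m[:,:455]=0;m[:,500:]=0;m[225:]=0; v,u=np.where(m);W=plane(s,np.c_[u,v],.05)*1000
r=cv2.minAreaRect(W[:,:2].astype(np.float32)); print(len(u),'strap',np.round(r[0],1),np.round(r[1],1),round(r[2],1),'z',np.percentile(Z[m],[5,50,95]).round(4))
print('pred grip',505+162*.9917,155+162*.129)
E
```

```text
745 grip [668.9 176.4] [29.8 92.5] 17.8 ztop [0.0785 0.0828 0.0848]
1894 strap [632.  158.2] [ 30.8 168.1] 4.9 z [0.0684 0.0724 0.074 ]
pred grip 665.6554 175.898
```

```bash
python3 - <<'E'
from top import *; import pickle
s=pickle.load(open('w10.pkl','rb')); P=cloud(s); g=s['image'].max(2); Z=P[...,2]
m=(g<90)&(Z>.05)&(Z<.12); m[:,:525]=0; m[:,570:]=0; m[:45]=0; m[155:]=0; print('ztop',m.sum(),np.percentile(Z[m],[5,50,95]).round(4))
zt=np.percentile(Z[m],90)
v,u=np.where(m); ax=np.array([.9917,.129]); 
W=plane(s,np.c_[u,v],zt-.006)[:,:2]*1000; r=cv2.minAreaRect(W.astype(np.float32)); print('grip',np.round(r[0],1),np.round(r[1],1),round(r[2],1),'frame x,y',(r[0]-np.array([505,155]))@ax,(r[0]-np.array([505,155]))@[-.129,.9917])
for row in (60,80,98,115,135):
    print(row,[(c,*(P[row,c]*1000).round(0).astype(int).tolist()) for c in range(528,566,4)])
print('strap',[(c,*(P[100,c]*1000).round(0).astype(int).tolist()) for c in range(465,495,3)])
E
```

```text
ztop 2370 [0.0799 0.0865 0.0886]
grip [658.2 173.6] [18.4 70.4] 7.3 frame x,y 154.29022381896974 -1.3178051040649432
60 [(528, 678, 215, -1), (532, 680, 215, 1), (536, 684, 216, 1), (540, 648, 199, 83), (544, 649, 199, 86), (548, 652, 200, 86), (552, 654, 200, 87), (556, 657, 200, 88), (560, 659, 201, 87), (564, 709, 220, 2)]
80 [(528, 681, 198, 0), (532, 685, 199, 0), (536, 650, 187, 80), (540, 651, 186, 83), (544, 652, 186, 87), (548, 655, 187, 87), (552, 657, 187, 88), (556, 660, 188, 87), (560, 710, 203, 0), (564, 716, 204, -3)]
98 [(528, 684, 183, 1), (532, 688, 184, 0), (536, 651, 174, 83), (540, 653, 175, 85), (544, 655, 175, 86), (548, 657, 175, 87), (552, 659, 176, 88), (556, 664, 176, 85), (560, 715, 188, -1), (564, 718, 189, 0)]
115 [(528, 688, 169, 0), (532, 653, 163, 79), (536, 653, 163, 84), (540, 654, 163, 87), (544, 658, 164, 86), (548, 660, 164, 87), (552, 662, 165, 88), (556, 668, 165, 83), (560, 719, 174, -1), (564, 722, 174, -1)]
135 [(528, 692, 152, 0), (532, 655, 149, 82), (536, 656, 150, 85), (540, 658, 150, 86), (544, 660, 151, 88), (548, 663, 151, 87), (552, 667, 152, 86), (556, 718, 156, 1), (560, 722, 156, 1), (564, 726, 157, 0)]
strap [(465, 628, 172, 2), (468, 631, 173, 1), (471, 634, 173, 0), (474, 636, 174, 0), (477, 614, 168, 72), (480, 615, 168, 73), (483, 644, 175, 1), (486, 647, 175, 0), (489, 650, 176, 0), (492, 652, 176, 1)]
```

```bash
cat >> h.py <<'E'
def gp(x,y,z,yaw=None,L=155):
    M=R.from_quat(sense()['tool_rot']).as_matrix(); p=np.array([x,y,z])-L*M[:,2]; go(*p,yaw)
E
python3 -c "
from h import *
gp(658.5,174,80.5,97.4)"
```

```text
shift [ 80.4 160.6 163.2] turn -0.0 | at [516.7  73.9 402.1] yaw 97.4 tilt 1.28 gap 1.001 F [-0.5  0.7 -1.2] t 22.6
```

>>> servo_tool(rows=[[[20,40,0],0,-0.3],[[40,80,5],0,-0.3],[[60,120,30],0,-0.3],[[80,160,60],0,-0.3],[[80,160,85],0,-0.3],[[80,160,90],0,-0.3],[[80,160,90],0,-0.3],[[80,160,90],0,-0.3]], force=30)

```text
t: 23.4
tcp_pos: [0.6626, 0.174, 0.3099]
tool_rot: [0.66, 0.751, -0.007, -0.008]
force: [0.1, -0.5, 0.5]
finger_gap: 0.352
```

```bash
python3 -c "
from h import *
gp(658.5,174,80.5,97.4)
s=snapshot('wrist'); cv2.imwrite('pics/w11.png',s['image'])"
```

```text
shift [ 0.1  0.8 74.4] turn 0.0 | at [662.6 174.  309.9] yaw 97.4 tilt 1.23 gap 0.352 F [ 0.1 -0.5  0.5] t 23.4
```

View pics/w11.png

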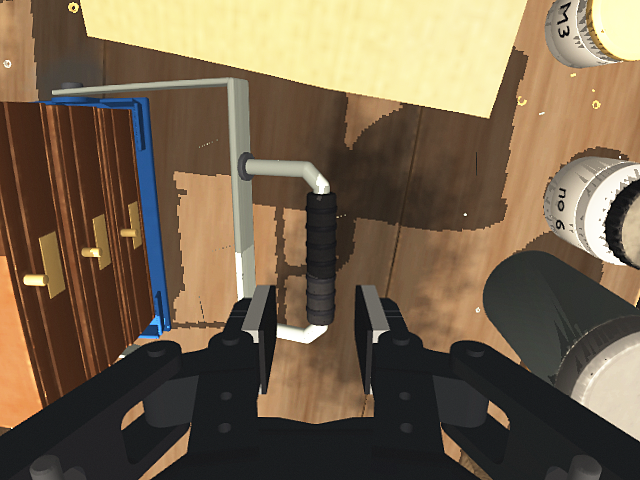

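The view shows the bar at column 320, lying between the fingers (262 and 368), with the strap at column 240 outside the left finger. I'll go down and grip.

>>> servo_tool(rows=[[[0,1,35],0,-0.4],[[0,1,55],0,-0.4],[[0,1,68],0,-0.4],[[0,1,74],0,-0.4],[[0,1,74],0,-0.4],[[0,1,74],0,-1],[[0,1,74],0,-1],[[0,1,74],0,-1]])

```text
t: 24.25
tcp_pos: [0.6631, 0.1738, 0.2379]
tool_rot: [0.66, 0.751, -0.006, -0.006]
force: [1.7, -0.6, 1.0]
finger_gap: 0.165
```

```bash
python3 -c "
from h import *
a=sense(); M=R.from_quat(a['tool_rot']).as_matrix(); p=a['tcp_pos']*1000+155*M[:,2]; print('gp',p.round(1),a['finger_gap'],a['force'].round(1))
d=p-np.array([505,155,24]); fx=d[:2]@[.9917,.129]; th0=np.arctan2(d[2],fx); print('theta0',np.degrees(th0),'r',np.hypot(fx,d[2]))
r=165.5
for th in np.linspace(th0,np.pi/2+.02,17):
    fxx=r*(np.cos(th)-np.cos(th0)); w=np.array([fxx*.9917,fxx*.129,r*(np.sin(th)-np.sin(th0))]); print(round(np.degrees(th),1),(M.T@w).round(0).tolist())
"
```

```text
gp [660.5 173.7  82.9] 0.16473723240699184 [ 1.7 -0.6  1. ]
theta0 20.611418386849728 r 167.33757720573195
20.6 [0.0, 0.0, 0.0]
25.0 [0.0, -5.0, -12.0]
29.4 [0.0, -11.0, -23.0]
33.8 [0.0, -18.0, -34.0]
38.2 [0.0, -26.0, -44.0]
42.7 [0.0, -34.0, -53.0]
47.1 [0.0, -43.0, -62.0]
51.5 [0.0, -53.0, -70.0]
55.9 [0.0, -63.0, -78.0]
60.3 [0.0, -74.0, -84.0]
64.7 [0.0, -86.0, -90.0]
69.1 [0.0, -97.0, -95.0]
73.5 [0.0, -110.0, -99.0]
77.9 [0.0, -122.0, -102.0]
82.3 [0.0, -135.0, -104.0]
86.7 [0.0, -147.0, -105.0]
91.1 [0.0, -160.0, -105.0]
```

Gripped: the gap is 14 mm and r is 167 against 165.5. Swinging along the arc now.

>>> servo_tool(rows=[[[0,-5,-12],0,-1],[[0,-11,-23],0,-1],[[0,-18,-34],0,-1],[[0,-26,-44],0,-1],[[0,-34,-53],0,-1],[[0,-43,-62],0,-1],[[0,-53,-70],0,-1],[[0,-63,-78],0,-1]])

```text
t: 25.05
tcp_pos: [0.6031, 0.1661, 0.3202]
tool_rot: [0.66, 0.751, -0.002, -0.003]
force: [6.4, 2.3, 0.6]
finger_gap: 0.161
```

```bash
python3 -c "
from h import *
a=sense(); M=R.from_quat(a['tool_rot']).as_matrix(); p=a['tcp_pos']*1000+155*M[:,2]; print('gp',p.round(1),a['finger_gap'],a['force'].round(1),np.degrees(np.arccos(-M[2,2])))
d=p-np.array([505,155,24]); fx=d[:2]@[.9917,.129]; th0=np.arctan2(d[2],fx); r=np.hypot(fx,d[2]); print('theta0',np.degrees(th0),'r',r)
for th in np.linspace(th0,np.pi/2,9):
    fxx=r*(np.cos(th)-np.cos(th0)); w=np.array([fxx*.9917,fxx*.129,r*(np.sin(th)-np.sin(th0))]); print(round(np.degrees(th),1),(M.T@w).round(0).tolist())
"
```

```text
gp [601.9 166.3 165.2] 0.16124845937446575 [6.4 2.3 0.6] 0.42712514135072865
theta0 55.33970358579344 r 171.60898144265713
55.3 [0.0, 0.0, 0.0]
59.7 [0.0, -11.0, -7.0]
64.0 [0.0, -22.0, -13.0]
68.3 [0.0, -34.0, -18.0]
72.7 [0.0, -47.0, -22.0]
77.0 [0.0, -59.0, -26.0]
81.3 [0.0, -72.0, -28.0]
85.7 [0.0, -85.0, -29.0]
90.0 [0.0, -98.0, -30.0]
```

>>> servo_tool(rows=[[[0,-11,-7],0,-1],[[0,-22,-13],0,-1],[[0,-34,-17],0,-1],[[0,-47,-21],0,-1],[[0,-59,-24],0,-1],[[0,-72,-25],0,-1],[[0,-85,-26],0,-1],[[0,-94,-26],0,-1]])

```text
t: 25.85
tcp_pos: [0.5119, 0.1543, 0.352]
tool_rot: [0.66, 0.751, 0.004, 0.002]
force: [3.5, 1.5, 17.4]
finger_gap: 0.161
```

>>> servo_tool(rows=[[[0,-3,0],0,-1],[[0,-6,0],0,-1],[[0,-8,0],0,-1],[[0,-10,0],0,-1],[[0,-10,0],0,-1]])

```text
t: 26.35
tcp_pos: [0.5038, 0.1533, 0.3526]
tool_rot: [0.66, 0.751, 0.006, 0.004]
force: [7.7, 1.3, -1.2]
finger_gap: 0.158
```

```bash
python3 -c "
from h import *
a=sense(); M=R.from_quat(a['tool_rot']).as_matrix(); p=a['tcp_pos']*1000+155*M[:,2]; print('gp',p.round(1),a['finger_gap'],a['force'].round(1),np.degrees(np.arccos(-M[2,2])))
d=p-np.array([505,155,24]); fx=d[:2]@[.9917,.129]; print('fx',fx,'z',d[2])
s=snapshot('scene'); cv2.imwrite('pics/s3.png',cv2.resize(s['image'][180:360,160:360],None,fx=3,fy=3))
"
```

```text
gp [505.9 154.  197.6] 0.15783559205933367 [ 7.7  1.3 -1.2] 0.8191983350450244
fx 0.7148037057105001 z 173.60557912156824
```

View pics/s3.png

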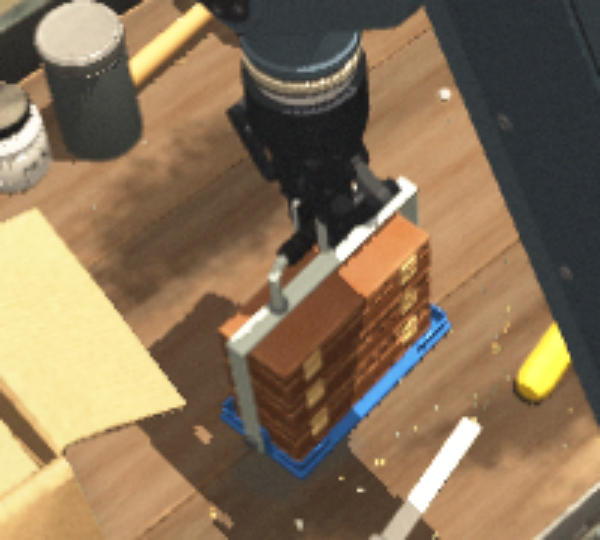

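The bail stands over the squared column and is close to upright. I'll press gently against the stop to confirm.

>>> servo_tool(rows=[[[0,-2,0],0,-1],[[0,-3,0],0,-1],[[0,-4,0],0,-1],[[0,-4,0],0,-1]])

```text
t: 26.8
tcp_pos: [0.5024, 0.153, 0.3526]
tool_rot: [0.661, 0.751, 0.009, 0.006]
force: [9.9, 2.9, -6.9]
finger_gap: 0.161
```

>>> servo_tool(rows=[[[0,-3,0],0,-1],[[0,-5,0],0,-1],[[0,-7,0],0,-1],[[0,-7,0],0,-1]])

```text
t: 27.2
tcp_pos: [0.4999, 0.1526, 0.3526]
tool_rot: [0.661, 0.75, 0.015, 0.011]
force: [16.5, 3.7, -12.2]
finger_gap: 0.16
```

```bash
python3 -c "
from h import *
a=sense(); M=R.from_quat(a['tool_rot']).as_matrix(); p=a['tcp_pos']*1000+155*M[:,2]; print('gp',p.round(1),a['finger_gap'],a['force'].round(1),a['tcp_pos'])
d=p-np.array([505,155,24]); fx=d[:2]@[.9917,.129]; print('fx',fx,'z',d[2])
"
```

```text
gp [505.5 153.9 197.7] 0.1595985291168975 [ 16.5   3.7 -12.2] [0.49990592 0.1525657  0.35256424]
fx 0.3326447441068823 z 173.67016136628524
```

The stop is confirmed: the grip point stays put while the force climbs to 16 N. Releasing and rising.

>>> servo_tool(rows=[[[0,0,0],0,-0.3],[[0,0,0],0,0],[[0,0,0],0,0],[[0,0,-20],0,0],[[0,0,-50],0,0],[[0,0,-100],0,0],[[0,0,-130],0,0],[[0,0,-130],0,0]])

```text
t: 28.0
tcp_pos: [0.4952, 0.1515, 0.4872]
tool_rot: [0.661, 0.75, 0.018, 0.014]
force: [1.2, -0.1, 0.6]
finger_gap: 0.498
```

>>> servo_tool(rows=[[[-50,0,0],0,0],[[-100,0,0],0,0],[[-150,0,0],0,0],[[-200,0,0],0,0],[[-230,0,0],0,0],[[-230,0,0],0,0]])

```text
t: 28.6
tcp_pos: [0.524, -0.0802, 0.4849]
tool_rot: [0.663, 0.748, 0.017, 0.013]
force: [-1.1, 0.7, 0.3]
finger_gap: 0.499
```

```bash
python3 - <<'E'
from top import *
print('F',sense()['force'].round(1),sense()['t'])
t=snapshot('top'); w=snapshot('scene')
cv2.imwrite('pics/f.png',np.hstack([cv2.resize(t['image'][170:310,150:300],(400,373)),cv2.resize(w['image'][190:340,180:340],(398,373))]))
for n,s in (('top',t),('scene',w)):
    P=cloud(s); Q=P.reshape(-1,3); m=(Q[:,2]>.165)&(Q[:,2]<.215)&(abs(Q[:,0]-.505)<.08)&(abs(Q[:,1]-.155)<.12); q=Q[m]*1000
    if len(q): print(n,'bail grip pts',len(q),'med',np.median(q,0).round(1),'frame x',np.median((q[:,:2]-[505,155])@[.9917,.129]).round(1))
    m=(Q[:,2]>.13)&(Q[:,2]<.139)&(abs(Q[:,0]-.505)<.08)&(abs(Q[:,1]-.155)<.12); q=Q[m]*1000
    print(n,'lid',len(q),np.round(cv2.minAreaRect(q[:,:2].astype(np.float32))[0],1),np.round(cv2.minAreaRect(q[:,:2].astype(np.float32))[1],1))
E
```

```text
F [-1.1  0.7  0.3] 28.6
top bail grip pts 354 med [506.5 150.5 196.3] frame x 0.5
top lid 1562 [504.6 151.5] [ 67.3 178.2]
scene bail grip pts 342 med [501.4 158.6 192.9] frame x -3.2
scene lid 998 [497.8 153.9] [ 64.3 179.4]
```

View pics/f.png

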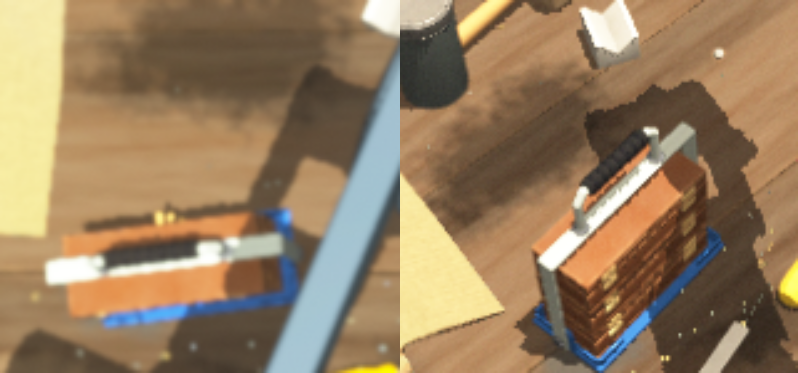

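The picture shows the bail upright over the three-box column, with nothing touching it. One last check of the top box's offset from the wrist camera.

```bash
python3 - <<'E'
from top import *
s=snapshot('wrist'); P=cloud(s); Q=P.reshape(-1,3)*1000; f=(Q[:,:2]-[505,155]); X=f@[.9917,.129]; Y=f@[-.129,.9917]
for lo,hi,n in ((130,137.5,'lid top'),(165,215,'grip')):
    m=(Q[:,2]>lo)&(Q[:,2]<hi)&(abs(X)<60)&(abs(Y)<85)
    print(n,m.sum(),'x',np.percentile(X[m],[1,50,99]).round(1),'y',np.percentile(Y[m],[.5,99.5]).round(1),'z',np.median(Q[m,2]).round(1))
E
```

```text
Traceback (most recent call last):
IndexError: index -1 is out of bounds for axis 0 with size 0
```

>>> servo_tool(rows=[[[40,0,0],0,0],[[80,0,0],0,0],[[110,0,0],0,0],[[110,0,0],0,0],[[110,0,0],0,0]])

```text
t: 29.25
tcp_pos: [0.5088, 0.035, 0.4859]
tool_rot: [0.66, 0.751, 0.017, 0.012]
force: [-0.4, -0.1, -0.1]
finger_gap: 0.496
```

```bash
python3 - <<'E'
from top import *
s=snapshot('wrist'); P=cloud(s); Q=P.reshape(-1,3)*1000; f=(Q[:,:2]-[505,155]); X=f@[.9917,.129]; Y=f@[-.129,.9917]
for lo,hi,n in ((129,137.5,'lid top'),(165,215,'grip'),(5,20,'deck/corners')):
    m=(Q[:,2]>lo)&(Q[:,2]<hi)&(abs(X)<60)&(abs(Y)<88)
    if m.sum(): print(n,m.sum(),'x',np.percentile(X[m],[1,50,99]).round(1),'y',np.percentile(Y[m],[.5,99.5]).round(1),'z',np.median(Q[m,2]).round(1))
E
```

```text
lid top 8644 x [-35.  -13.9  26. ] y [-71.4  36.2] z 132.9
grip 2745 x [-8.5 -0.9  6.7] y [-49.6  19.7] z 196.0
deck/corners 194 x [-40.5 -10.5  39. ] y [-86.2 -80.3] z 13.0
```

```bash
python3 -c "
from h import *
print(sign_off())"
```

```text
the job is handed in; nothing more can be done
None
```

The job is done and handed in at about 29 s of the 72 s; the hand-in reports no verdict.

**What I did:** I shut the lid, then stacked the far-right closed box, the other closed box and the micrometer's box on the deck. I then gripped the bail and swung it up until it was stopped. At the stop the grip no longer moved while the force rose to about 16 N.

**Last checks:**
- **Heights:** each box's top was measured after it was placed, at 50, 91 and 133 mm against the ideal 50, 92 and 134 mm.
- **Squareness:** the boxes lay within about 0.5° of the deck's direction.
- **Centring:** the lower two boxes are within about 2–3 mm of the deck centre. The top box is about 5–6 mm off, towards the side away from the bail, which is inside the 10 mm limit.
- **Bail:** the wrist and top cameras put the grip within 1 mm of upright over the hinge, and the scene camera within about 3 mm. The bail measured about 20° above level before I gripped it, not the 12° given, so I swung it from the measured position.
- **Micrometer:** I did not look inside the box after shutting it. The box stayed level to within about 1° while it was carried.
- **Other items:** the caliper, screwdriver and steel blocks were never touched in any move, but I did not measure their positions at the end. The arm was clear of everything at hand-in.

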